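# Set up a tea bowl on a kiln shelf for firing

## Task

Set up the kiln shelf for firing: stand the clay spacer snugly against the inner end of the brick that is already on the shelf, then lay the loose brick snugly against the spacer's other side, in one straight row, so that the spacer fixes the gap; then bridge both bricks with the flat batt, in line with the row and centred over the spacer, and set the small tea bowl, foot up as it is, in the middle of the batt. Stand the tall cup upright on the kiln shelf straight behind the spacer, on the side away from the robot, about 3 cm clear of the row (at any time), and leave the big upturned bowls where they stand.

Things in the scene. Friction and masses are not known exactly. Their poses are not given: they have to be found in the camera images.
- kiln_shelf: Fixed gritty grey-tan slab lying on the table, 230 (its x, depth) x 330 (its y, length) x 15 mm high. Origin at the centre of its underside; its x axis points away from the robot, to within 0.2 rad. Its top is 15 mm above the table.
- set_brick: Cream firebrick already fixed on the kiln shelf near one end (left or right), 60 (x) x 100 (y) x 50 mm high. Origin at the centre of its underside. Axes parallel to the shelf's; the row runs along its y axis towards the shelf's other end, where a small fixed stand with three thin cones (30 x 30 mm, 42 mm high) stands on the same line, centre 210 mm from this brick's.
- spacer: Loose buff clay block, 50 (x) x 22 (y) x 40 mm high, standing on the table, about 100 g. Origin at the centre of its underside. The 22 mm is the gap it sets: its y axis goes along the row.
- brick: Loose cream firebrick, the same size as the set brick: 60 (x) x 100 (y) x 50 mm high, about 300 g. Origin at the centre of its underside. It goes end to end in the row, y axis along the row.
- batt: Loose flat gritty grey-tan plate, 60 (x) x 140 (y) x 15 mm thick, lying on the table, about 250 g. Origin at the centre of its underside. Laid on the bricks its y axis goes along the row.
- bowl: The small red-brown tea bowl, upside down with its foot ring on top; solid round body 66 mm across, 45 mm high, sides nearly upright from 5 to 25 mm above its rim, foot ring 30 mm across; about 150 g. Origin at the centre of its rim plane, which is its underside.
- cup: Loose tall dark cup standing mouth up, 56 mm across at the rim, slightly narrower below, 75 mm high, wall 4 mm, about 150 g. Origin at the centre of its underside.
- big_bowl_a: Big red-brown bowl standing upside down on the table to the left, 106 mm across, 78 mm high, loose, to be left alone (those along the back are fixed). Origin at the centre of its underside.
- big_bowl_b: Big dark bowl standing upside down on the table to the right, 106 mm across, 78 mm high, loose, to be left alone. A small fixed white jar (52 mm across, 62 mm high) stands somewhere among the loose things. Origin at the centre of its underside.

How it is judged:
By the outcome, as a careful person would: the job done as asked, in the order asked, and still so for the second after the job is handed in, with the robot touching nothing.
It also fails if it takes over 128 s, if anything falls off the work surface, if the arm or the gripper's body presses on something with over 40 N, if the wrist force passes 120 N, or if a joint passes its speed limit or range.

## Robot

A 6-joint arm with a two-finger parallel gripper is mounted at the origin on the work surface. World frame = base frame: x ahead of the robot, y to its left, z up, the work surface at z = 0. Lengths are in m, angles in rad, forces in N, time in s.
With the tool pointing down it reaches from about 0.35 to 0.925 m from the base axis. Payload 6.4 kg.
Tool frame: the origin (TCP) lies on the centre line of the jaws, within the pads' length; the fingertips stand tcp_to_tips ahead of it and the grasp point (between the pads) lies 6 mm ahead of it (tcp_to_tips is the distance from the TCP to the fingertips, in m); z points along the fingers, y is the line along which they close (so a half turn about z gives the same grasp; the last joint's range is limited). The gripper opens to 85 mm and grips with 20 to 120 N. Pads are 22 mm wide; open, the fingers measure 114 mm over their backs; the gripper's body (76 mm by 85 mm) begins 54 mm behind the grasp point. The pads swing forward as they close: fully open they stand 13 mm farther back than shut.
Start: joints at [1.116, 0.245, 1.558, -0, 1.339, -0.174], TCP at [0.18, 0.625, 0.256] pointing down, gripper open.
Joint ranges: [-3.13, 3.13], [-1.02, 2.26], [0.13, 2.54], [-0.95, 4.09], [0.21, 2.88], [-2.74, 2.74]. Speed limits (rad/s): [2.57, 2.57, 3.14, 3.14, 3.14, 3.14].

## Interface

Orientations are given as a 3x3 rotation matrix whose columns are the frame's x, y, z axes.
In Python, from rig import state, grab_frame, job_done, tcp_to_tips gives the robot as it stands.
- The arm moves only by the shell command python3 -m creep 'ROWS'. ROWS is JSON, a list of rows, each a list of 7 numbers: the turn, a rotation vector about the tool's x, y, z in degrees, then the shift along the tool's x, y, z in cm, then the closure, from 0 (fully open) to 1 (shut). A call has 1 to 8 rows; each row shifts and turns the commanded pose from where the row before left it, along the tool's axes as they then stand; what a row does not reach is not made up. A row lasts 1/8 s, in which the tool goes at most 62.5 mm and 10.7 degrees, less where a joint would pass 70% of its speed; a pose out of reach is approached as far as the arm can. A call with a gripper value outside its range is refused whole. The fingers move at their own pace and stop on an object; the grip force is fixed at half the most. Time passes only in rows, so rows that do not move let the fingers close. It gives the time, the measured TCP pose, the force, the opening and the grip force at its end, in the units of the state.
- state(): the state, without advancing time (a new reading comes with each control period).
- grab_frame(name): name is "scene" or "side" or "wrist"; returns a dict with "color" (400x640x3 uint8, red, green, blue), "z_map" (400x640 float32, m along the optical axis (not along the pixel's ray), 0 where there is no reading), "intrinsics" (3x3 intrinsics, pixels), "dist_coeffs" ([k1, k2, p1, p2, k3] as OpenCV has them; the pictures are not rectified), "pose" (4x4, takes a point from camera to world coordinates). Camera axes: x right, y down, z forward; pixel columns grow to the right and rows downward; lengths in m; the calibration is good to about 2 mm. A picture is of the moment at which its call begins.
- job_done(): hands the job in; it is judged then, once.
The state is a dict: "t": time; "joint_pos": joint angles; "qvel": joint speeds; "joint_torque": joint torques, N m; "position": TCP position; "tool_rot": TCP orientation; "wrist_force": force on the tool from outside, world axes, zero at the start; "moment": the same for the moment, N m; "opening": finger opening in m; "gripper_force": force on a finger pad.
Only numpy, scipy, OpenCV 4.12 (cv2) and the standard library are available. Lean on these libraries where they do the work, as an engineer would, in place of code of your own. Each camera call takes 0.05 s, during which the arm holds its last target. There are 200 camera calls.

## Working session

There is one attempt and no reset: what is moved stays moved. The work goes in short steps, Python scripts to look and compute and a shell command to move; the robot and the scene stay as the last step left them, time stands still between calls to the robot, and variables do not carry over. Pictures are saved under pics/ and viewed, at most 14 in all, crops included, and the job is handed in when it is done.

```bash
ls; mkdir -p pics; python3 - <<'E'
from rig import *
import cv2,numpy as np
print(state(),tcp_to_tips)
for n in ("scene","side"):
    f=grab_frame(n); np.savez(f"pics/{n}0.npz",**f); cv2.imwrite(f"pics/{n}0.png",f["color"][:,:,::-1]); print(n,f["intrinsics"],f["dist_coeffs"],f["pose"])
E
```

```text
pics
{'t': 0.0, 'joint_pos': array([ 1.11586607e+00,  2.45813688e-01,  1.55903083e+00, -2.35168755e-05,
        1.33872688e+00, -1.74095294e-01]), 'qvel': array([ 0.00037852,  0.00126082,  0.00055258, -0.00160624, -0.00023003,
       -0.00059065]), 'joint_torque': array([-7.80561186e-04, -4.29514611e+01, -3.26117599e+01, -2.55467721e-04,
        5.35196043e-03, -2.17970474e-06]), 'position': array([0.17991556, 0.62405919, 0.2551715 ]), 'tool_rot': array([[-9.60825726e-01,  2.77151951e-01, -8.48899858e-04],
       [ 2.77153066e-01,  9.60824117e-01, -1.78754374e-03],
       [ 3.20222220e-04, -1.95279321e-03, -9.99998042e-01]]), 'wrist_force': array([ 0.29934879, -0.03970417,  0.58841929]), 'moment': array([-0.02904222, -0.00269513, -0.00044579]), 'gripper_force': 0.0, 'opening': 0.08524735604553542} 0.025
scene [[383.8890624    0.         316.27700099]
 [  0.         383.8890624  202.24899839]
 [  0.           0.           1.        ]] [-0.09358702  0.          0.          0.          0.        ] [[-0.35993888  0.73393571 -0.57600554  1.21158796]
 [ 0.93290064  0.2752861  -0.23219379  0.26267997]
 [-0.01184899 -0.62093151 -0.78377526  0.95659692]
 [ 0.          0.          0.          1.        ]]
side [[380.24793631   0.         315.95366548]
 [  0.         380.24793631 200.68013913]
 [  0.           0.           1.        ]] [0.01425317 0.         0.         0.         0.        ] [[-0.91979425 -0.26526081  0.28916301  0.26849198]
 [-0.39229791  0.60472189 -0.69311888  0.69304188]
 [ 0.00899407 -0.75096481 -0.66028098  0.70778445]
 [ 0.          0.          0.          1.        ]]
```

View pics/scene0.png

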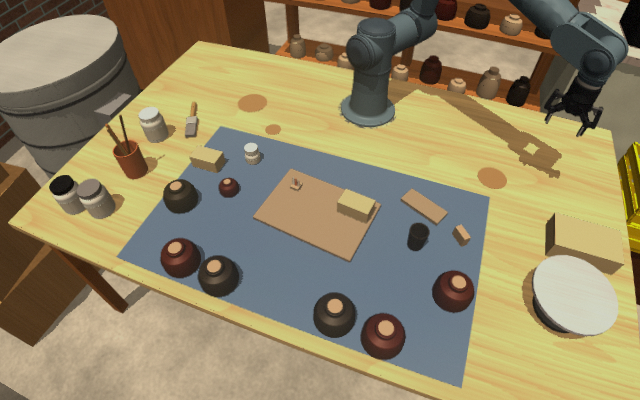

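View pics/side0.png

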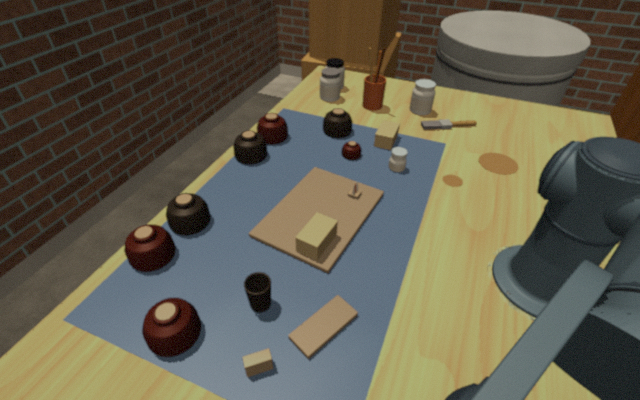

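The scene view, from the far side, shows the set brick (355,205) at the shelf's robot-left end and the cones at (296,184). The loose brick is at (207,159), the tea bowl at (228,187), the white jar at (252,153), the batt at (424,206), the spacer at (461,235) and the cup at (418,237). Big bowls a and b are at (453,290) and (180,196). The side view agrees: spacer (258,362), batt (324,326), cup (259,292).

```bash
cat > h.py <<'E'
import numpy as np,cv2
from rig import *
def cloud(f):
    K,d=f["intrinsics"],f["dist_coeffs"]
    v,u=np.mgrid[0:400,0:640]
    n=cv2.undistortPoints(np.stack([u,v],-1).reshape(-1,1,2).astype(float),K,np.array(d,float)).reshape(400,640,2)
    z=f["z_map"]; P=np.dstack([n[...,0]*z,n[...,1]*z,z])
    W=P@f["pose"][:3,:3].T+f["pose"][:3,3]; W[z==0]=np.nan
    return W
def top(f,seed,r,z0,z1,W=None):
    """points of height z0..z1 connected to the seed pixel -> minAreaRect in world mm, median z"""
    W=cloud(f) if W is None else W
    m=((W[...,2]>z0)&(W[...,2]<z1)).astype(np.uint8)
    yy,xx=np.mgrid[0:400,0:640]; m[(abs(xx-seed[0])>r)|(abs(yy-seed[1])>r)]=0
    n,l,s,c=cv2.connectedComponentsWithStats(m,connectivity=4)
    if n<2: return None
    k=1+np.argmax(s[1:,4]); p=W[l==k]
    R=cv2.minAreaRect((p[:,:2]*1000).astype(np.float32))
    return np.round(R[0],1),np.round(R[1],1),round(R[2],1),round(np.median(p[:,2])*1000,1),len(p)
def load(n): return dict(np.load(f"pics/{n}.npz"))
def wrist(name):
    f=grab_frame("wrist"); np.savez(f"pics/{name}.npz",**f); cv2.imwrite(f"pics/{name}.png",f["color"][:,:,::-1]); return f
E
python3 - <<'E'
from h import *
S=dict(scene=dict(shelf=((318,214),70,.010,.02),set=((355,205),30,.055,.075),spacer=((461,235),15,.03,.05),brick=((207,159),25,.04,.06),batt=((424,206),30,.009,.025),bowl=((228,187),14,.008,.06),bowltop=((228,184),10,.040,.06),cup=((418,237),18,.01,.09),cone=((296,184),12,.02,.07),jar=((252,153),14,.01,.075),A=((453,290),28,.02,.1),B=((180,196),24,.02,.1)),
side=dict(shelf=((318,217),70,.010,.02),set=((317,235),30,.055,.075),spacer=((258,362),20,.03,.05),brick=((387,135),18,.04,.06),batt=((324,326),40,.009,.025),bowl=((351,150),14,.008,.06),bowltop=((351,146),10,.04,.06),cup=((259,290),24,.01,.09),cone=((354,190),12,.02,.07),jar=((398,159),14,.01,.075),A=((172,326),38,.02,.1),B=((338,122),20,.02,.1)))
for n in S:
    f=load(n+"0"); W=cloud(f)
    for o,a in S[n].items(): print(n,o,top(f,*a,W))
E
```

```text
scene shelf (array([546.3,  -2.5]), array([331.5, 233.3]), 83.0, np.float64(15.3), 5507)
scene set (array([510.5, 107.8]), array([100.9,  61.7]), 82.6, np.float64(65.2), 594)
scene spacer (array([490.1, 426.3]), array([51.2, 24.1]), 41.0, np.float64(40.4), 147)
scene brick (array([ 482.5, -433. ]), array([ 63.1, 104.8]), 2.5, np.float64(51.1), 433)
scene batt (array([412.8, 301.3]), array([142.3,  64.2]), 66.3, np.float64(15.0), 730)
scene bowl (array([ 567.9, -302.8]), array([56.9, 64.7]), 38.3, np.float64(34.9), 318)
scene bowltop (array([ 563.6, -305.8]), array([34.2, 31.2]), 59.8, np.float64(45.1), 70)
scene cup (array([557.3, 304.4]), array([53.2, 55. ]), 43.0, np.float64(54.1), 448)
scene cone (array([483.3, -99.2]), array([31., 33.]), 79.3, np.float64(28.7), 95)
scene jar (array([ 413.3, -293.9]), array([49.9, 49.7]), 88.0, np.float64(49.6), 277)
scene A (array([686.3, 429.8]), array([98.1, 96.1]), 20.3, np.float64(62.6), 1282)
scene B (array([ 664.9, -422.3]), array([97. , 95.7]), 88.3, np.float64(61.2), 852)
side shelf (array([546.1,  -1.7]), array([333.5, 229.5]), 82.8, np.
[... 259 characters left out ...]
.float64(50.7), 334)
side batt (array([411.5, 303.6]), array([142.4,  62. ]), 65.8, np.float64(15.9), 1964)
side bowl (array([ 563.1, -295.7]), array([63. , 51.2]), 12.4, np.float64(32.2), 291)
side bowltop (array([ 563.1, -299.8]), array([31.5, 28. ]), 60.6, np.float64(45.8), 55)
side cup (array([557. , 307.6]), array([54.4, 54.2]), 23.9, np.float64(54.1), 869)
side cone (array([484.4, -97.8]), array([32.5, 29.3]), 81.9, np.float64(28.7), 121)
side jar (array([ 408. , -290.9]), array([48.1, 50.3]), 73.7, np.float64(42.7), 350)
side A (array([674.8, 436.5]), array([95.8, 98.4]), 11.4, np.float64(62.0), 2507)
side B (array([ 655.2, -411.1]), array([102.3,  83.8]), 19.7, np.float64(55.9), 626)
```

```bash
cat >> h.py <<'E'
from scipy.spatial.transform import Rotation as Ro
def d(x,y,z,yaw):
    """mm & deg targets for TCP (tool down, tool y axis at world angle yaw) -> shift in tool axes now (cm), turn (deg)"""
    s=state(); R=s["tool_rot"]; a=np.radians(yaw); yv=np.array([np.cos(a),np.sin(a),0]); zv=np.array([0,0,-1.]); T=np.c_[np.cross(yv,zv),yv,zv]
    t=np.array([x,y,z])/1000-s["position"]
    print("shift cm",np.round(R.T@t*100,2),"turn",np.round(Ro.from_matrix(R.T@T).as_rotvec(degrees=True),2),"| shift after turn",np.round(T.T@t*100,2),"open",round(s["opening"]*1e3,1),"F",np.round(s["wrist_force"],1),"t",round(s["t"],2))
E
python3 -m creep '[[0,0,0,-5,-1.5,1.4,0],[0,0,0,-5,-1.5,1.4,0],[0,0,0,-5,-1.5,1.4,0],[0,0,0,-5,-1.5,1.4,0],[0,0,0,-5,-1.5,1.4,0],[0,0,0,-5,-1.5,1.4,0],[0,0,0,-5,-1.3,1.1,0],[0,0,8.2,0,0,0,0]]'
python3 -m creep '[[0,0,8.2,0,0,0,0],[0,0,8.2,0,0,0,0],[0,0,8.2,0,0,0,0],[0,0,0,0,0,0,0]]'
python3 - <<'E'
from h import *
d(490.3,428,60,41.1)
f=wrist("w1"); W=cloud(f)
m=(W[...,2]>.033)&(W[...,2]<.046); 
p=(W[m][:,:2]*1000).astype(np.float32); print(len(p),cv2.minAreaRect(p),np.argwhere(m).mean(0),f["pose"])
E
```

```text
t: 1.1
position: [0.4901, 0.4259, 0.1595]
tool_rot: [[-0.908, 0.419, -0.002], [0.419, 0.908, -0.002], [0.001, -0.002, -1.0]]
wrist_force: [0.2, 0.1, -0.2]
opening: 0.0853
gripper_force: 0.0
t: 1.6
position: [0.4876, 0.4284, 0.1608]
tool_rot: [[-0.659, 0.752, -0.001], [0.752, 0.659, -0.0], [0.0, -0.001, -1.0]]
wrist_force: [-0.8, 0.1, -0.9]
opening: 0.0852
gripper_force: 0.0
shift cm [-0.21  0.18 10.08] turn [-0.05 -0.01  0.11] | shift after turn [-0.21  0.17 10.08] open 85.2 F [-0.8  0.1 -0.9] t 1.6
2848 ((519.372802734375, 348.1914367675781), (405.387451171875, 166.91140747070312), 60.33640670776367) [252.14115169 335.46558989] [[ 0.75251662  0.63350065  0.17998795  0.44109641]
 [ 0.65857217 -0.72336995 -0.2074093   0.48152637]
 [-0.00119605  0.274614   -0.96155381  0.27804914]
 [ 0.          0.          0.          1.        ]]
```

View pics/w1.png

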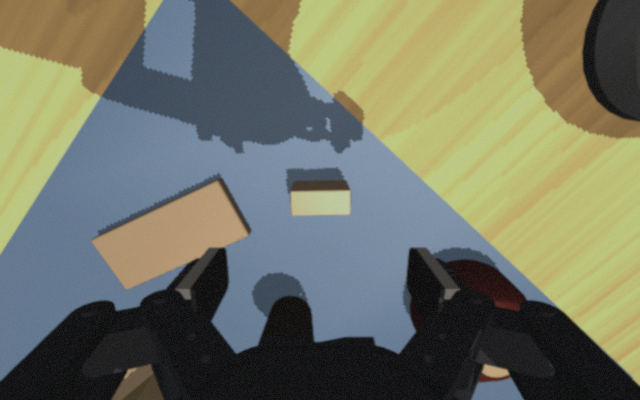

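The wrist view shows the spacer at (320,203), centred between the fingers. The batt is at (170,235), with the cup and big bowl a below.

```bash
python3 - <<'E'
from h import *
f=load("w1");W=cloud(f)
r=top(f,(320,203),40,.033,.046,W); print(r, top(f,(172,235),85,.010,.02,W))
d(*r[0],45,r[2])
E
```

```text
(array([489.9, 429.1]), array([49.5, 22.7]), 42.6, np.float64(39.5), 1609) (array([410.5, 303.6]), array([141. ,  60.2]), 66.0, np.float64(14.7), 8678)
shift cm [-0.1   0.22 11.59] turn [-0.04 -0.01 -1.35] | shift after turn [-0.1   0.21 11.59] open 85.2 F [ 0.  -0.4 -0.2] t 1.65
```

```bash
python3 -m creep '[[0,0,-1.3,-0.4,0.2,4,0],[0,0,0,0,0,4,0],[0,0,0,0,0,3,0],[0,0,0,0,0,1.9,0],[0,0,0,0,0,0,1],[0,0,0,0,0,0,1],[0,0,0,0,0,0,1],[0,0,0,0,0,0,1]]'
```

```text
t: 2.65
position: [0.4931, 0.4276, 0.0342]
tool_rot: [[-0.675, 0.738, 0.003], [0.738, 0.675, 0.002], [-0.001, 0.003, -1.0]]
wrist_force: [-0.8, -0.8, 5.0]
opening: 0.049
gripper_force: 63.7
```

```bash
python3 -m creep '[[0,0,0,0,0,-4,1],[0,0,0,0,0,-6,1],[0,0,0,0,0,-3,1]]'; python3 -c "
from h import *
d(501.2,35.2,160,-7.3)"
```

```text
t: 3.02
position: [0.4932, 0.4277, 0.1664]
tool_rot: [[-0.675, 0.738, 0.004], [0.738, 0.675, 0.003], [-0.001, 0.005, -1.0]]
wrist_force: [0.4, -0.4, -1.9]
opening: 0.0492
gripper_force: 63.4
shift cm [-29.51 -25.88   0.54] turn [ 0.3  -0.07 49.72] | shift after turn [-38.82   5.78   0.64] open 49.2 F [ 0.4 -0.4 -1.9] t 3.02
```

```bash
python3 -m creep '[[0,0,0,-4.2,-3.7,0.1,1],[0,0,0,-4.2,-3.7,0.1,1],[0,0,0,-4.2,-3.7,0.1,1],[0,0,0,-4.2,-3.7,0.1,1],[0,0,0,-4.2,-3.7,0,1],[0,0,0,-4.2,-3.7,0,1],[0,0,0,-4.2,-3.7,0,1],[0,0,9.9,0,0,0,1]]'
python3 -m creep '[[0,0,9.9,0,0,0,1],[0,0,9.9,0,0,0,1],[0,0,9.9,0,0,0,1],[0.3,0,9.9,0,0,0,1],[0,0,0,0,0,0,1]]'
python3 - <<'E'
from h import *
d(501.2,35.2,160,-7.3)
f=wrist("w2"); W=cloud(f)
np.set_printoptions(precision=3,suppress=True)
p=f["pose"]; 
# project predicted set brick centre
q=np.linalg.inv(p)@np.array([.5106,.1089,.065,1]); print(f["intrinsics"]@q[:3]/q[2])
m=(W[...,2]>.058)&(W[...,2]<.072)&(W[...,1]>.03)&(W[...,1]<.2)&(W[...,0]>.42)&(W[...,0]<.6)
P=(W[m][:,:2]*1000).astype(np.float32); print(len(P),cv2.minAreaRect(P))
E
```

```text
t: 4.03
position: [0.4991, 0.0319, 0.1586]
tool_rot: [[-0.529, 0.849, 0.001], [0.849, 0.529, -0.001], [-0.001, 0.0, -1.0]]
wrist_force: [0.2, 0.4, -1.2]
opening: 0.0492
gripper_force: 63.2
t: 4.65
position: [0.4989, 0.0352, 0.1583]
tool_rot: [[0.121, 0.993, -0.005], [0.993, -0.121, 0.0], [-0.0, -0.005, -1.0]]
wrist_force: [-0.1, -0.5, -0.7]
opening: 0.0491
gripper_force: 63.3
shift cm [ 0.03  0.23 -0.17] turn [-0.3   0.03  0.33] | shift after turn [ 0.03  0.23 -0.17] open 49.1 F [-0.1 -0.5 -0.7] t 4.65
[323.069 105.418   1.   ]
13841 ((509.4062194824219, 108.7018051147461), (100.76805877685547, 60.248138427734375), 82.67407989501953)
```

View pics/w2.png

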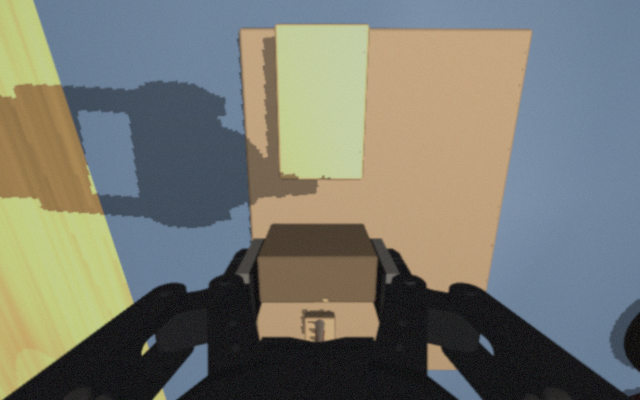

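The wrist view shows the set brick at (322,100). The held spacer is at (320,262), in line with it along the row, and the cones are at (320,325).

```bash
cat >> h.py <<'E'
PHI=np.radians(-7.33); XA=np.array([np.cos(PHI),np.sin(PHI)]); YA=np.array([-np.sin(PHI),np.cos(PHI)]); SET=np.array([509.4,108.7])
def rowframe(W,m): # row coords (x across, y along, mm from set brick centre) of masked points
    P=W[m]; q=P[:,:2]*1000-SET; return np.c_[q@XA,q@YA,P[:,2]*1000]
def ext(a): return np.round(np.percentile(a,[1,50,99]),1)
E
python3 - <<'E'
from h import *
f=load("w2");W=cloud(f)
yy,xx=np.mgrid[0:400,0:640]
m=(xx>262)&(xx<374)&(yy>232)&(yy<296)&(W[...,2]>.1)
r=rowframe(W,m); print("spacer",ext(r[:,0]),ext(r[:,1]),ext(r[:,2]))
m=(W[...,2]>.058)&(W[...,2]<.072)&(W[...,1]>.03)&(W[...,1]<.2)&(W[...,0]>.42)&(W[...,0]<.6)
r=rowframe(W,m); print("set",ext(r[:,0]),ext(r[:,1]),ext(r[:,2]))
print("TCP row",(np.array(state()["position"][:2])*1000-SET)@np.c_[XA,YA])
E
```

```text
spacer [-24.7  -1.5  21.6] [-78.3 -63.9 -59.9] [139.3 163.4 165. ]
set [-29.2   0.   29.3] [-48.3   5.   48.6] [62.8 64.6 66.2]
TCP row [ -1.01721721 -74.2323466 ]
```

```bash
python3 -m creep '[[-0.3,0,0.35,0,0.1,4,1],[0,0,0,0,0,4,1],[0,0,0,0,0,2.2,1],[0,0,0,0,0,0.5,1],[0,0,0,0.4,0,0,1],[0,0,0,0.3,0,0,1],[0,0,0,0,0,0,1]]'
python3 -c "
from h import *
s=state();p=s['position']*1e3;print((p[:2]-SET)@np.c_[XA,YA],p[2],s['wrist_force'],s['tool_rot'][:,1:])"
```

```text
t: 5.58
position: [0.5015, 0.0422, 0.0523]
tool_rot: [[0.129, 0.992, 0.002], [0.992, -0.129, -0.001], [-0.001, 0.002, -1.0]]
wrist_force: [0.0, -0.5, -0.4]
opening: 0.049
gripper_force: 63.3
[  0.68454372 -67.00853556] 52.3318275689332 [ 0.00874269 -0.5158567  -0.44315268] [[ 9.91694241e-01  1.96769169e-03]
 [-1.28601433e-01 -7.69131088e-04]
 [ 2.05026445e-03 -9.99997768e-01]]
```

```bash
python3 -m creep '[[0,0,0,0,-0.03,0.2,1],[0,0,0,0.2,0,0,1],[0,0,0,0.1,0,0,1],[0,0,0,0,0,0,1]]'; python3 -m creep '[[0,0,0,0.05,0,0,1],[0,0,0,0,0,0,1]]';python3 -m creep '[[0,0,0,0.05,0,0,1],[0,0,0,0,0,0,1]]'
```

```text
t: 6.08
position: [0.5008, 0.045, 0.0493]
tool_rot: [[0.129, 0.992, -0.0], [0.992, -0.129, -0.0], [-0.001, -0.0, -1.0]]
wrist_force: [-0.4, -0.4, -0.8]
opening: 0.0491
gripper_force: 63.3
t: 6.32
position: [0.5009, 0.0453, 0.0493]
tool_rot: [[0.129, 0.992, -0.0], [0.992, -0.129, -0.001], [-0.001, -0.0, -1.0]]
wrist_force: [-0.0, -1.7, -1.2]
opening: 0.0492
gripper_force: 63.3
t: 6.58
position: [0.5009, 0.0453, 0.0493]
tool_rot: [[0.129, 0.992, -0.0], [0.992, -0.129, -0.002], [-0.002, -0.0, -1.0]]
wrist_force: [-1.2, -5.1, -0.5]
opening: 0.0493
gripper_force: 63.3
```

```bash
python3 -m creep '[[0,0,0,0,0,0.05,1],[0,0,0,0,0,0.0,1],[0,0,0,0,0,0,0.2],[0,0,0,0,0,0,0.2],[0,0,0,0,0,0,0.2],[0,0,0,0,0,-4,0.2],[0,0,0,-4,0,-5,0],[0,0,0,-1,0,-2,0]]'
python3 - <<'E'
from h import *
f=wrist("w3");W=cloud(f)
ok=(W[...,1]>-.03)&(W[...,1]<.2)&(W[...,0]>.42)&(W[...,0]<.6)
m=ok&(W[...,2]>.058)&(W[...,2]<.072)
R=cv2.minAreaRect((W[m][:,:2]*1000).astype(np.float32));print(R)
r=rowframe(W,m); print("set",ext(r[:,0]),ext(r[:,1]),ext(r[:,2]))
m=ok&(W[...,2]>.048)&(W[...,2]<.0575)&(np.hypot(W[...,0]-.503,W[...,1]-.048)<.035)
R=cv2.minAreaRect((W[m][:,:2]*1000).astype(np.float32));print(R)
r=rowframe(W,m); print("spacer",ext(r[:,0]),ext(r[:,1]),ext(r[:,2]))
d(481,-431,160,1.6)
E
```

```text
t: 7.58
position: [0.4961, -0.0041, 0.1609]
tool_rot: [[0.131, 0.991, 0.005], [0.991, -0.131, -0.002], [-0.001, 0.005, -1.0]]
wrist_force: [-0.1, 0.7, -0.2]
opening: 0.0854
gripper_force: 0.0
((507.8096923828125, 95.94483184814453), (74.17700958251953, 60.374542236328125), 82.64031219482422)
set [-29.1  -0.   29.3] [-49.2 -10.2  23.2] [62.7 64.6 66.2]
((500.6750793457031, 48.034912109375), (21.07858657836914, 49.85411071777344), 82.48548126220703)
spacer [-25.2  -1.1  23.5] [-71.7 -60.8 -50.8] [53.1 54.7 56.2]
shift cm [-42.48   3.99   0.36] turn [ 0.45  0.13 -9.12] | shift after turn [-42.57  -2.8    0.25] open 85.3 F [ 1.6 -0.3  1.4] t 7.62
```

View pics/w3.png

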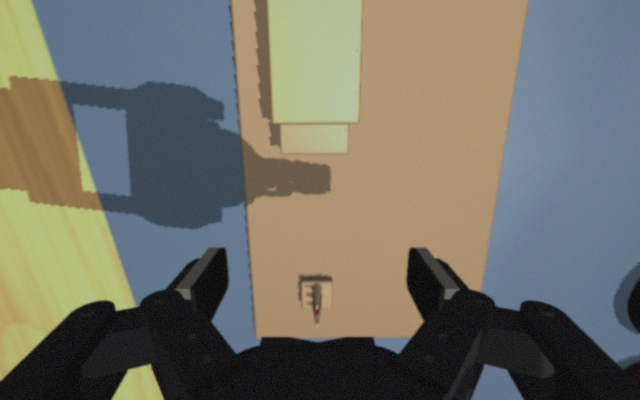

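The spacer at (314,138) sits flush against the set brick's inner end at (315,122), off the centre line by under 1 mm. The brick is next.

```bash
python3 -m creep '[[0,0,0,-5.3,0.5,0,0],[0,0,0,-5.3,0.5,0,0],[0,0,0,-5.3,0.5,0,0],[0,0,0,-5.3,0.5,0,0],[0,0,0,-5.3,0.5,0,0],[0,0,0,-5.3,0.5,0,0],[0,0,0,-5.3,0.5,0,0],[0.5,0,-9,-5.3,0.5,0.3,0]]'; python3 -m creep '[[0,0,0,0,0,0,0]]'
python3 - <<'E'
from h import *
f=wrist("w4");W=cloud(f)
ok=(W[...,1]>-.53)&(W[...,1]<-.34)&(W[...,0]>.40)&(W[...,0]<.56)
m=ok&(W[...,2]>.044)&(W[...,2]<.057); print(m.sum())
R=cv2.minAreaRect((W[m][:,:2]*1000).astype(np.float32));print(R)
d(*R[0],36,R[2]if R[2]<45 else R[2]-90)
E
```

```text
t: 8.62
position: [0.4793, -0.4295, 0.1538]
tool_rot: [[-0.032, 0.999, -0.009], [1.0, 0.032, 0.001], [0.001, -0.009, -1.0]]
wrist_force: [0.4, -0.5, 0.0]
opening: 0.0853
gripper_force: 0.0
t: 8.75
position: [0.4788, -0.431, 0.1534]
tool_rot: [[-0.024, 1.0, -0.009], [1.0, 0.024, 0.0], [0.001, -0.009, -1.0]]
wrist_force: [-0.0, 0.5, 0.6]
opening: 0.0852
gripper_force: 0.0
9592
((481.86383056640625, -432.0266418457031), (60.12718963623047, 100.0859375), 0.7221760749816895)
shift cm [-0.34  0.39 11.73] turn [-0.55 -0.11  0.7 ] | shift after turn [-0.31  0.28 11.73] open 85.3 F [ 0.4  0.6 -0.3] t 8.8
```

```bash
python3 -m creep '[[-0.55,0,0.7,-0.3,0.3,3,0],[0,0,0,0,0,4,0],[0,0,0,0,0,3,0],[0,0,0,0,0,1.6,0],[0,0,0,0,0,0,1],[0,0,0,0,0,0,1],[0,0,0,0,0,0,1],[0,0,0,0,0,0,1]]'; python3 -c "
from h import *
d(481.9,-432,36,.7)"
```

```text
t: 9.8
position: [0.4827, -0.4315, 0.0398]
tool_rot: [[-0.015, 1.0, 0.002], [1.0, 0.015, -0.001], [-0.001, 0.002, -1.0]]
wrist_force: [0.8, 1.8, 1.7]
opening: 0.0595
gripper_force: 67.8
shift cm [-0.05 -0.09  0.38] turn [0.11 0.04 0.16] | shift after turn [-0.05 -0.09  0.38] open 59.5 F [0.8 1.8 1.7] t 9.8
```

```bash
python3 -m creep '[[0,0,0,0,0,-3,1],[0,0,0,0,0,-6,1],[0,0,0,0,0,-4,1]]'; python3 -c "
from h import *
d(492.6,-22.2,165,-7.33)"
```

```text
t: 10.18
position: [0.4825, -0.4317, 0.1715]
tool_rot: [[-0.015, 1.0, 0.002], [1.0, 0.015, -0.002], [-0.002, 0.002, -1.0]]
wrist_force: [0.6, -0.1, -2.9]
opening: 0.059
gripper_force: 67.6
shift cm [40.93  1.62  0.58] turn [0.15 0.1  8.19] | shift after turn [40.74 -4.22  0.65] open 59.0 F [ 0.6 -0.1 -2.9] t 10.18
```

```bash
python3 -m creep '[[0,0,0,5.1,0.2,0,1],[0,0,0,5.1,0.2,0,1],[0,0,0,5.1,0.2,0,1],[0,0,0,5.1,0.2,0,1],[0,0,0,5.1,0.2,0.1,1],[0,0,0,5.1,0.2,0.2,1],[0,0,0,5.1,0.2,0.2,1],[0.1,0.1,8.2,5.2,0.2,0,1]]'; python3 -m creep '[[0,0,0,0,0,0,1]]'; python3 - <<'E'
from h import *
d(492.6,-22.2,59,-7.33)
f=wrist("w5");W=cloud(f)
m=(W[...,2]>.058)&(W[...,2]<.072)&(W[...,1]>-.0)&(W[...,1]<.2)&(W[...,0]>.42)&(W[...,0]<.6)
r=rowframe(W,m); print("set",ext(r[:,0]),ext(r[:,1]))
m=(W[...,2]>.1)&(W[...,2]<.17)&(abs(W[...,0]-.498)<.05)&(W[...,1]>.015)
r=rowframe(W,m); print("brick face",m.sum(),ext(r[:,0]),ext(r[:,1]),ext(r[:,2]))
E
```

```text
t: 11.18
position: [0.4915, -0.0203, 0.1637]
tool_rot: [[0.132, 0.991, -0.001], [0.991, -0.132, 0.002], [0.002, -0.001, -1.0]]
wrist_force: [0.7, 1.0, -4.4]
opening: 0.0589
gripper_force: 67.5
t: 11.3
position: [0.4912, -0.019, 0.1634]
tool_rot: [[0.124, 0.992, -0.002], [0.992, -0.123, 0.003], [0.002, -0.002, -1.0]]
wrist_force: [0.7, -0.5, -4.4]
opening: 0.0594
gripper_force: 67.5
shift cm [-0.33  0.2  10.44] turn [-0.12 -0.14  0.24] | shift after turn [-0.3   0.18 10.44] open 59.4 F [ 0.7 -0.5 -4.4] t 11.3
set [-29.1   0.1  29.3] [-49.4 -18.4   9.2]
brick face 2220 [-30.7  -2.6  25.5] [-80.6 -80.3 -80. ] [125.4 152.8 169.6]
```

View pics/w5.png

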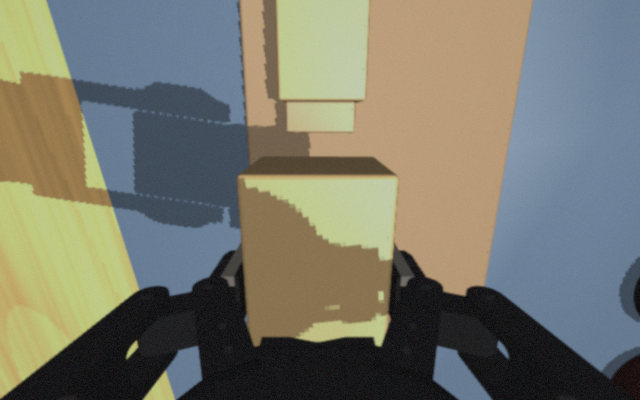

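The held brick at (318,250) has its near face 8 mm short of the spacer (320,117), in line to within 2.5 mm across, which I'll correct on the way down.

```bash
python3 -m creep '[[-0.1,-0.1,0.25,-0.2,0.22,4,1],[0,0,0,0,0,4,1],[0,0,0,0,0,2,1],[0,0,0,0,0,0.5,1],[0,0,0,0,0,0,1]]'
python3 - <<'E'
from h import *
s=state();p=s['position']*1e3;print((p[:2]-SET)@np.c_[XA,YA],p[2])
d(492.6,-22.2,55.5,-7.33)
f=wrist("w6");W=cloud(f)
m=(W[...,2]>.058)&(W[...,2]<.072)&(W[...,1]>.0)&(W[...,1]<.2)&(W[...,0]>.42)&(W[...,0]<.6)
r=rowframe(W,m)
for a,b in((-200,-82),(-48,60)):
    q=r[(r[:,1]>a)&(r[:,1]<b)]; print(len(q),ext(q[:,0]) if len(q) else 0,ext(q[:,1])if len(q) else 0)
E
```

```text
t: 11.98
position: [0.4944, -0.0249, 0.0593]
tool_rot: [[0.133, 0.991, 0.001], [0.991, -0.133, -0.0], [-0.0, 0.001, -1.0]]
wrist_force: [-0.2, -0.7, -3.3]
opening: 0.0591
gripper_force: 67.2
[   2.19313527 -134.45449043] 59.33183870528193
shift cm [ 0.25 -0.22  0.38] turn [ 0.08  0.   -0.31] | shift after turn [ 0.25 -0.22  0.38] open 59.1 F [-0.2 -0.7 -3.3] t 11.97
10385 [-27.3  -0.3  30.5] [-111.1  -96.   -85.6]
11180 [-29.   -0.1  29. ] [-47.8 -38.1 -29.1]
```

```bash
python3 -m creep '[[0,0,-0.3,0,-0.15,0.35,1],[0,0,0,0.4,0,0,1],[0,0,0,0.4,0,0,1],[0,0,0,0.2,0,0,1],[0,0,0,0,0,0,1]]';python3 -m creep '[[0,0,0,0.1,0,0,1],[0,0,0,0,0,0,1]]';python3 -m creep '[[0,0,0,0.1,0,0,1],[0,0,0,0,0,0,1]]'; python3 -m creep '[[0,0,0,0.05,0,0,1],[0,0,0,0,0,0,1]]'
```

```text
t: 12.65
position: [0.4938, -0.0138, 0.0554]
tool_rot: [[0.126, 0.992, 0.001], [0.992, -0.126, 0.0], [0.0, 0.001, -1.0]]
wrist_force: [-0.6, -0.6, -3.6]
opening: 0.0589
gripper_force: 67.3
t: 12.9
position: [0.4939, -0.013, 0.0554]
tool_rot: [[0.127, 0.992, 0.001], [0.992, -0.127, 0.0], [0.0, 0.001, -1.0]]
wrist_force: [0.5, 0.3, -3.8]
opening: 0.059
gripper_force: 67.3
t: 13.15
position: [0.494, -0.012, 0.0553]
tool_rot: [[0.127, 0.992, 0.001], [0.992, -0.127, 0.0], [0.0, 0.001, -1.0]]
wrist_force: [-0.0, 0.0, -2.4]
opening: 0.0593
gripper_force: 67.3
t: 13.4
position: [0.4941, -0.0115, 0.0554]
tool_rot: [[0.127, 0.992, 0.001], [0.992, -0.127, 0.0], [0.0, 0.001, -1.0]]
wrist_force: [0.8, -0.1, -2.9]
opening: 0.0594
gripper_force: 67.3
```

```bash
python3 -m creep '[[0,0,0,0.05,0,0,1],[0,0,0,0,0,0,1]]';python3 -m creep '[[0,0,0,0.05,0,0,1],[0,0,0,0,0,0,1]]'; python3 -m creep '[[0,0,0,0.05,0,0,1],[0,0,0,0,0,0,1]]'
```

```text
t: 13.65
position: [0.4941, -0.0112, 0.0554]
tool_rot: [[0.127, 0.992, 0.001], [0.992, -0.127, -0.0], [-0.0, 0.001, -1.0]]
wrist_force: [0.1, -1.1, -3.6]
opening: 0.0594
gripper_force: 67.3
t: 13.9
position: [0.4942, -0.0111, 0.0554]
tool_rot: [[0.126, 0.992, 0.0], [0.992, -0.126, -0.001], [-0.001, 0.001, -1.0]]
wrist_force: [-1.6, -4.6, -2.7]
opening: 0.0589
gripper_force: 67.4
t: 14.15
position: [0.4942, -0.0111, 0.0555]
tool_rot: [[0.126, 0.992, 0.0], [0.992, -0.126, -0.002], [-0.002, 0.001, -1.0]]
wrist_force: [-1.1, -8.2, -2.1]
opening: 0.0591
gripper_force: 67.4
```

Contact is made at 8 N. I'll lower the brick, release it, lift away and check the fit.

```bash
python3 -m creep '[[0,0,0,0,0,0.08,1],[0,0,0,0,0,0.0,1],[0,0,0,0,0,0,0.2],[0,0,0,0,0,0,0.1],[0,0,0,0,0,0,0.1],[0,0,0,0,0,-4,0.1],[0,0,0,-3,0,-6,0],[0,0,0,-4,0,-3,0]]'; python3 -m creep '[[0,0,0,0,0,-2,0],[0,0,0,0,0,0,0]]'
python3 - <<'E'
from h import *
f=wrist("w7");W=cloud(f)
ok=(W[...,1]>-.08)&(W[...,1]<.2)&(W[...,0]>.42)&(W[...,0]<.6)
m=ok&(W[...,2]>.058)&(W[...,2]<.072)
n,l,s,c=cv2.connectedComponentsWithStats(m.astype(np.uint8))
for k in range(1,n):
    if s[k,4]>1500:
        r=rowframe(W,l==k); print(cv2.minAreaRect((W[l==k][:,:2]*1000).astype(np.float32)),c[k],ext(r[:,0]),np.percentile(r[:,1],[.1,50,99.9]),ext(r[:,2]))
m=ok&(W[...,2]>.048)&(W[...,2]<.0575)
r=rowframe(W,m);q=r[(r[:,1]>-80)&(r[:,1]<-45)]; print("spacer",ext(q[:,0]),ext(q[:,1]))
E
```

```text
t: 15.15
position: [0.4867, -0.0779, 0.1838]
tool_rot: [[0.125, 0.992, 0.005], [0.992, -0.125, -0.001], [-0.001, 0.005, -1.0]]
wrist_force: [0.6, -0.4, 0.2]
opening: 0.0855
gripper_force: 0.0
t: 15.4
position: [0.4866, -0.078, 0.2023]
tool_rot: [[0.127, 0.992, 0.005], [0.992, -0.127, -0.001], [-0.001, 0.005, -1.0]]
wrist_force: [0.2, 0.5, -0.1]
opening: 0.0855
gripper_force: 0.0
((504.116943359375, 64.95917510986328), (12.826855659484863, 60.14329528808594), 82.55669403076172) [315.95332136   9.95152603] [-28.9   0.2  29.4] [-50.4453424  -44.54233042 -37.6784122 ] [58.7 64.4 66.3]
((493.6412353515625, -12.70096206665039), (99.18463897705078, 60.27970504760742), 82.78166198730469) [315.69111885 113.32237701] [-29.3   0.1  29.1] [-171.7328806  -118.51983152  -72.98732733] [62.8 64.6 66.2]
spacer [-25.4  -0.6  25. ] [-70.8 -59.8 -49.7]
```

View pics/w7.png

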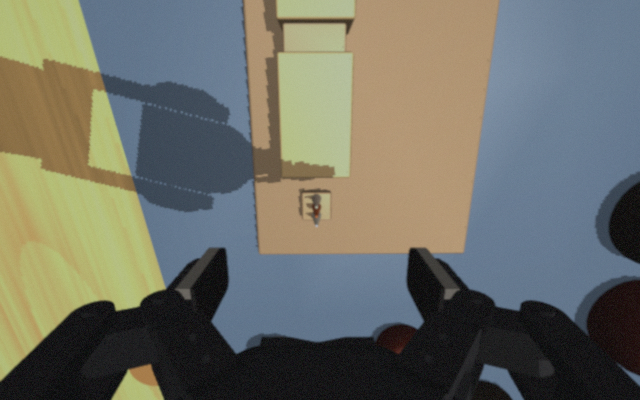

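The row is straight and snug. The set brick's edge is at (316,18), the spacer at (314,37), the brick at (316,115), and the brick clears the cones. Next is the batt.

```bash
python3 -c "
from h import *
d(411,303.6,160,-24)"
```

```text
shift cm [ 36.85 -12.25   4.05] turn [ 0.1  -0.02 16.71] | shift after turn [ 31.77 -22.32   4.06] open 85.5 F [ 0.7  1.  -0.7] t 15.45
```

```bash
python3 -m creep '[[0,0,0,5.2,-1.7,0,0],[0,0,0,5.3,-1.8,0,0],[0,0,0,5.3,-1.8,0,0],[0,0,0,5.3,-1.8,1,0],[0,0,0,5.3,-1.7,1,0],[0,0,0,5.3,-1.7,1,0],[0,0,0,5.2,-1.7,1,0],[0,0,8.4,0,0,0,0]]'; python3 -m creep '[[0,0,8.3,0,0,0,0],[0,0,0,0,0,0,0]]'
python3 - <<'E'
from h import *
f=wrist("w8");W=cloud(f)
ok=(W[...,1]>.2)&(W[...,1]<.4)&(W[...,0]>.33)&(W[...,0]<.5)
m=ok&(W[...,2]>.009)&(W[...,2]<.02)
R=cv2.minAreaRect((W[m][:,:2]*1000).astype(np.float32));print(R,m.sum())
d(411,303.6,40,-24)
E
```

```text
t: 16.45
position: [0.4083, 0.3067, 0.1575]
tool_rot: [[0.268, 0.963, -0.004], [0.963, -0.268, -0.001], [-0.003, -0.003, -1.0]]
wrist_force: [-0.3, 0.8, -1.2]
opening: 0.0854
gripper_force: 0.0
t: 16.7
position: [0.4101, 0.3042, 0.1587]
tool_rot: [[0.404, 0.915, -0.002], [0.915, -0.404, -0.001], [-0.002, -0.001, -1.0]]
wrist_force: [-0.4, 0.9, 0.2]
opening: 0.0853
gripper_force: 0.0
((410.749267578125, 303.3138122558594), (139.53892517089844, 60.124839782714844), 66.03216552734375) 10051
shift cm [ 0.    0.09 11.9 ] turn [-0.06  0.08  0.2 ] | shift after turn [-1.00e-02  7.00e-02  1.19e+01] open 85.3 F [-0.3  0.1 -0.3] t 16.75
```

```bash
python3 - <<'E'
from h import *
P0={"w8":None,"w5":(.4912,-.019,.1634),"w2":(.4989,.0352,.1583)}
for n in P0:
    f=load(n);W=cloud(f)
    z0=state()["position"][2] if P0[n] is None else P0[n][2]
    h=z0-W[...,2]
    for side,(a,b) in dict(L=(170,262),R=(374,460)).items():
        w=W[225:320,a:b].copy(); hh=h[225:320,a:b]; col=f["color"][225:320,a:b].max(-1)
        m=(f["z_map"][225:320,a:b]<.19)&(col<150); print(n,side,m.sum(),np.round(np.percentile(hh[m],[90,97,99,99.8])*1000,1))
E
```

```text
w8 L 3308 [nan nan nan nan]
w8 R 3058 [nan nan nan nan]
w5 L 5249 [nan nan nan nan]
w5 R 4265 [nan nan nan nan]
w2 L 4530 [nan nan nan nan]
w2 R 4297 [nan nan nan nan]
```

```bash
python3 - <<'E'
from h import *
for n,z0 in (("w8",.1587),("w5",.1634),("w2",.1583)):
    f=load(n);W=cloud(f);h=(z0-W[...,2])*1000
    for a,b in((170,262),(374,460)):
        z=f["z_map"][225:320,a:b]; m=(z>0)&(z<.2)&(f["color"][225:320,a:b].max(-1)<150); hh=h[225:320,a:b][m]
        print(n,m.sum(),np.round(np.percentile(hh,[50,90,97,99,99.8]),1) if len(hh) else 0, z[z>0].min())
E
```

```text
w8 3289 [-14.8   3.4   8.5  10.4  11.8] 0.078974195
w8 3050 [-13.2   4.2   8.8  10.7  11.9] 0.07862866
w5 5224 [-16.6  -9.    1.7   8.3  12. ] 0.07860668
w5 4243 [-22.6  -8.    3.4   9.   12.2] 0.078689456
w2 4508 [-27.1  -2.7   9.5  14.2  17.8] 0.078167945
w2 4287 [-26.1  -2.1   9.9  14.5  18. ] 0.07862036
```

```bash
python3 -m creep '[[0,0,0.1,0,0,4,0],[0,0,0,0,0,4,0],[0,0,0,0,0,4,0],[0,0,0,0,0.05,1.7,0],[0,0,0,0,0,0,0],[0,0,0,0,0,0,0]]'
```

```text
t: 17.5
position: [0.4131, 0.3043, 0.0249]
tool_rot: [[0.408, 0.913, 0.003], [0.913, -0.408, 0.001], [0.002, 0.002, -1.0]]
wrist_force: [0.4, -0.0, 0.1]
opening: 0.0851
gripper_force: 0.0
```

```bash
python3 -m creep '[[-0.1,0.1,0,-0.2,-0.15,0.4,0],[0,0,0,0,0,0,0],[0,0,0,0,0,0,1],[0,0,0,0,0,0,1],[0,0,0,0,0,0,1],[0,0,0,0,0,0,1]]'
```

```text
t: 18.25
position: [0.4103, 0.303, 0.0205]
tool_rot: [[0.408, 0.913, 0.003], [0.913, -0.408, 0.002], [0.003, 0.002, -1.0]]
wrist_force: [-2.0, -0.1, 6.9]
opening: 0.0587
gripper_force: 69.0
```

```bash
python3 -m creep '[[0,0,0,0,0,-3,1],[0,0,0,0,0,-6,1],[0,0,0,0,0,-6,1],[0,0,0,0,0,0,1]]'; python3 -c "
from h import *
d(501.5,47.8,165,-7.33)"
```

```text
t: 18.75
position: [0.4124, 0.3039, 0.175]
tool_rot: [[0.408, 0.913, 0.013], [0.913, -0.408, 0.006], [0.011, 0.01, -1.0]]
wrist_force: [0.8, 0.0, -2.6]
opening: 0.0586
gripper_force: 66.3
shift cm [-19.76  18.58   0.98] turn [  0.66  -0.52 -16.75] | shift after turn [-24.27  12.11   1.  ] open 58.6 F [ 0.8  0.  -2.6] t 18.75
```

```bash
python3 -m creep '[[0,0,0,-3.95,3.72,0,1],[0,0,0,-3.95,3.72,0,1],[0,0,0,-3.95,3.72,0,1],[0,0,0,-3.95,3.72,0.1,1],[0,0,0,-3.95,3.72,0.2,1],[0.4,-0.3,-8.4,0,0,0.2,1],[0.26,-0.2,-8.3,0,0,0,1],[0,0,0,0,0,0,1]]'
python3 - <<'E'
from h import *
d(501.5,47.8,88.5,-7.33)
f=wrist("w9");W=cloud(f)
zt=state()["position"][2]
m=(W[...,2]>zt-.03)&(W[...,2]<zt+.005)&(abs(W[...,0]-.5)<.08)&(W[...,1]>.06)
n,l,s,c=cv2.connectedComponentsWithStats(m.astype(np.uint8));k=1+np.argmax(s[1:,4])
r=rowframe(W,l==k); print(cv2.minAreaRect((W[l==k][:,:2]*1000).astype(np.float32)),ext(r[:,0]),ext(r[:,1]),ext(r[:,2]))
q=r[r[:,1]>r[:,1].max()-15]; print(ext(q[:,0]))
E
```

```text
t: 19.75
position: [0.4974, 0.0462, 0.1625]
tool_rot: [[0.131, 0.991, -0.014], [0.991, -0.131, -0.004], [-0.005, -0.013, -1.0]]
wrist_force: [-0.6, 0.1, -1.4]
opening: 0.0587
gripper_force: 66.1
shift cm [0.25 0.49 7.39] turn [-0.76  0.31 -0.17] | shift after turn [0.21 0.39 7.4 ] open 58.7 F [-0.6  0.1 -1.4] t 19.75
((498.9294738769531, 86.68589782714844), (60.77003860473633, 66.2774887084961), 82.47858428955078) [-36.5  -5.9  24.5] [-51.9 -19.    6.9] [154.6 156.5 158.6]
[-33.5  -4.7  24.5]
```

View pics/w9.png

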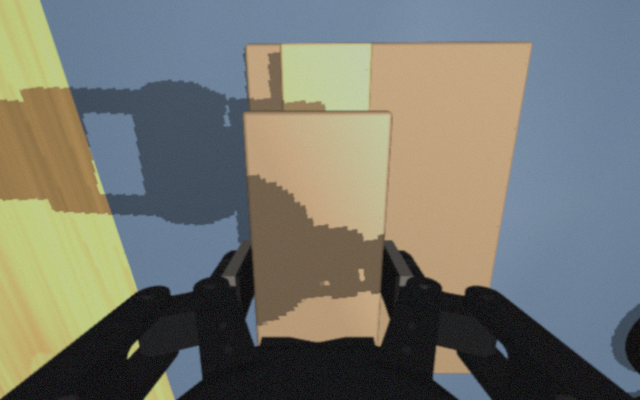

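The held batt (318,220) is square to the set brick (326,80). It is about 4.5 mm towards the robot and 2 mm short along the row, which I'll correct on the descent.

```bash
python3 -m creep '[[-0.5,0.3,-0.17,0.2,0.45,3,1],[0,0,0,0,0,3,1],[0,0,0,0,0,1,1],[0,0,0,0,0,0,1]]'
python3 - <<'E'
from h import *
d(501.5,47.8,87,-7.33)
f=wrist("w10");W=cloud(f)
zt=state()["position"][2]
m=(W[...,2]>zt-.014)&(W[...,2]<zt+.003)&(abs(W[...,0]-.5)<.08)&(W[...,1]>.05)
n,l,s,c=cv2.connectedComponentsWithStats(m.astype(np.uint8));k=1+np.argmax(s[1:,4])
r=rowframe(W,l==k); print(cv2.minAreaRect((W[l==k][:,:2]*1000).astype(np.float32)),ext(r[:,0]),ext(r[:,1]),ext(r[:,2]))
q=r[r[:,1]>r[:,1].max()-15]; print("far end",ext(q[:,0]),ext(q[:,2])); q=r[r[:,1]<-30]; print("mid",ext(q[:,0]),ext(q[:,2]))
m=(W[...,2]>.058)&(W[...,2]<.069)&(W[...,1]>.07)&(W[...,1]<.2)&(W[...,0]>.42)&(W[...,0]<.6)
r=rowframe(W,m); q=r[r[:,1]>18]; print("set",ext(q[:,0]),ext(q[:,1]))
E
```

```text
t: 20.3
position: [0.5024, 0.0477, 0.0939]
tool_rot: [[0.126, 0.992, -0.003], [0.992, -0.126, 0.0], [-0.0, -0.003, -1.0]]
wrist_force: [0.0, -0.5, -1.4]
opening: 0.0583
gripper_force: 66.1
shift cm [-0.   -0.09  0.69] turn [-0.16  0.01  0.08] | shift after turn [-0.   -0.09  0.69] open 58.3 F [ 0.  -0.5 -1.4] t 20.3
((502.5267333984375, 85.79580688476562), (71.58538055419922, 85.18367004394531), 89.999267578125) [-34.3  -0.9  32.6] [-59.5 -22.5   9. ] [86.  88.1 94.5]
far end [-28.9  -0.1  29. ] [86.3 88.  89.5]
mid [-40.3  -2.3  38.6] [83.9 88.2 96.7]
set [-29.2  -0.2  29. ] [18.3 34.4 49.2]
```

```bash
python3 -m creep '[[-0.16,0,0.1,0,0,0.4,1],[0,0,0,0,0,0.3,1],[0,0,0,0,0,0,1]]'; python3 -m creep '[[0,0,0,0,0,0.1,1],[0,0,0,0,0,0,1]]'
```

```text
t: 20.72
position: [0.5028, 0.0475, 0.0874]
tool_rot: [[0.128, 0.992, 0.002], [0.992, -0.128, -0.0], [-0.0, 0.002, -1.0]]
wrist_force: [-0.7, -0.3, -1.3]
opening: 0.0586
gripper_force: 66.1
t: 20.98
position: [0.5029, 0.0475, 0.0864]
tool_rot: [[0.127, 0.992, 0.002], [0.992, -0.127, -0.0], [-0.0, 0.002, -1.0]]
wrist_force: [-0.9, 0.7, -1.9]
opening: 0.0586
gripper_force: 66.1
```

```bash
python3 -m creep '[[0,0,0,0,-0.05,0.1,1],[0,0,0,0,0,0,1]]'; python3 -m creep '[[0,0,0,0,0,0.07,1],[0,0,0,0,0,0,1]]'
```

```text
t: 21.22
position: [0.5024, 0.0476, 0.0854]
tool_rot: [[0.127, 0.992, 0.002], [0.992, -0.127, -0.0], [-0.0, 0.002, -1.0]]
wrist_force: [-0.5, 0.6, -2.0]
opening: 0.0585
gripper_force: 66.2
t: 21.48
position: [0.5025, 0.0476, 0.0853]
tool_rot: [[0.127, 0.992, 0.001], [0.992, -0.127, -0.0], [-0.0, 0.002, -1.0]]
wrist_force: [-3.2, -0.4, 5.2]
opening: 0.0588
gripper_force: 67.0
```

```bash
python3 -m creep '[[0,0,0,0,0,0,0.2],[0,0,0,0,0,0,0.1],[0,0,0,0,0,0,0.1],[0,0,0,0,0,-3,0.1],[0,0,0,-4,0,-6,0],[0,0,0,-6,0,-3,0],[0,0,0,-3,0,0,0],[0,0,0,0,0,0,0]]'
python3 - <<'E'
from h import *
f=wrist("w11");W=cloud(f)
m=(W[...,2]>.073)&(W[...,2]<.087)&(abs(W[...,0]-.5)<.06)&(W[...,1]>-.06)&(W[...,1]<.15)
r=rowframe(W,m);print("batt",m.sum(),cv2.minAreaRect((W[m][:,:2]*1000).astype(np.float32)),ext(r[:,0]),ext(r[:,1]),ext(r[:,2]))
m=(W[...,2]>.058)&(W[...,2]<.07)&(abs(W[...,0]-.49)<.06)&(W[...,1]>-.08)&(W[...,1]<-.02)
r=rowframe(W,m);print("brick",ext(r[:,0]),ext(r[:,1]),ext(r[:,2]))
d(564,-302,165,-7.33)
E
```

```text
t: 22.48
position: [0.4869, -0.0735, 0.1951]
tool_rot: [[0.131, 0.991, 0.003], [0.991, -0.131, -0.001], [-0.0, 0.003, -1.0]]
wrist_force: [-0.4, 0.9, -1.1]
opening: 0.0852
gripper_force: 0.0
batt 11294 ((499.13287353515625, 24.25635528564453), (90.33214569091797, 60.18706512451172), 82.73092651367188) [-28.6   0.6  29.8] [-129.2  -81.2  -40.9] [77.8 79.6 81.2]
brick [-29.2   0.4  29.2] [-171.6 -151.2 -131.8] [62.8 64.6 66.2]
shift cm [-21.77  10.63   2.96] turn [ 0.09 -0.01 -0.1 ] | shift after turn [-21.79  10.6    2.95] open 85.2 F [-0.8  0.3  0.9] t 22.52
```

View pics/w11.png

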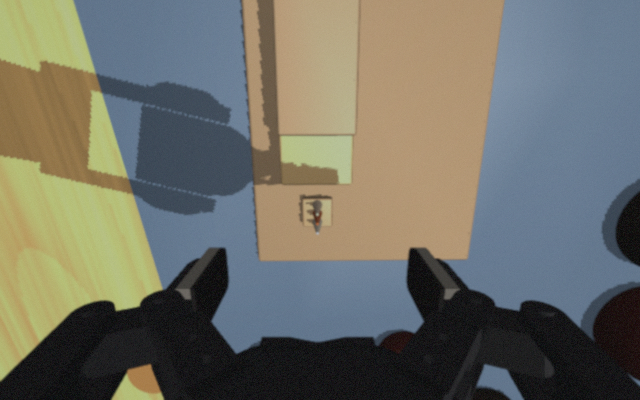

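The batt lies in line on both bricks: its end is at (317,134), x offset +0.5 mm, centre within about 1 mm of the spacer. Now the tea bowl.

```bash
python3 -m creep '[[0,0,0,-4.4,2.1,0,0],[0,0,0,-4.4,2.1,0,0],[0,0,0,-4.4,2.1,1,0],[0,0,0,-4.3,2.1,1,0],[0,0,0,-4.3,2.2,1,0],[0,0,0,0,0,0,0],[0,0,0,0,0,0,0]]'
python3 - <<'E'
from h import *
f=wrist("w12");W=cloud(f)
near=np.hypot(W[...,0]-.565,W[...,1]+.302)<.05
m=near&(W[...,2]>.04)&(W[...,2]<.05)
P=(W[m][:,:2]*1000).astype(np.float32);c1=cv2.minEnclosingCircle(P);print("foot",c1,cv2.minAreaRect(P),m.sum())
m=near&(W[...,2]>.008)&(W[...,2]<.05)
P=(W[m][:,:2]*1000).astype(np.float32);print("body",cv2.minEnclosingCircle(P),cv2.minAreaRect(P))
d(*c1[0],22,-7.33)
E
```

```text
t: 23.4
position: [0.5643, -0.3001, 0.164]
tool_rot: [[0.126, 0.992, 0.0], [0.992, -0.126, 0.001], [0.001, 0.0, -1.0]]
wrist_force: [-1.0, 0.3, -0.1]
opening: 0.0856
gripper_force: 0.0
foot ((563.0906982421875, -303.0224304199219), 16.028520584106445) ((563.6692504882812, -303.9746398925781), (30.037540435791016, 29.62069320678711), 20.183225631713867) 1020
body ((563.7208251953125, -303.8434143066406), 32.362266540527344) ((563.536376953125, -301.83551025390625), (60.0894660949707, 63.27741241455078), 85.45112609863281)
shift cm [-0.33 -0.1  14.25] turn [ 0.05 -0.04  0.11] | shift after turn [-0.32 -0.09 14.25] open 85.3 F [-0.3  0.7  0.2] t 23.45
```

```bash
python3 -m creep '[[0,0,0.1,-0.4,-0.03,3,0],[0,0,0,0,0,4,0],[0,0,0,0,0,4,0],[0,0,0,0,0,3.2,0],[0,0,0,0,0,0,0],[0,0,0,0,0,0,0]]';  python3 -c "
from h import *
d(563.5,-303.8,22,-7.33)"
```

```text
t: 24.2
position: [0.5647, -0.3055, 0.0247]
tool_rot: [[0.128, 0.992, 0.004], [0.992, -0.128, -0.002], [-0.001, 0.004, -1.0]]
wrist_force: [0.1, -0.4, 0.4]
opening: 0.0856
gripper_force: 0.0
shift cm [ 0.16 -0.14  0.27] turn [ 0.22  0.08 -0.03] | shift after turn [ 0.15 -0.14  0.27] open 85.6 F [ 0.1 -0.4  0.4] t 24.2
```

```bash
python3 -m creep '[[0.2,0,0,0.15,-0.14,0.2,0],[0,0,0,0,0,0,0.3],[0,0,0,0,0,0,1],[0,0,0,0,0,0,1],[0,0,0,0,0,0,1]]';  python3 -c "
from h import *
d(563.5,-303.8,22,-7.33)"; python3 -m creep '[[0,0,0,0,0,-3,1],[0,0,0,0,0,-6,1],[0,0,0,0,0,-6,1],[0,0,0,0,0,0,1]]';  python3 -c "
from h import *
d(501.9,48,175,-7.33)"
```

```text
t: 24.82
position: [0.5635, -0.3047, 0.0228]
tool_rot: [[0.129, 0.992, 0.0], [0.992, -0.129, -0.001], [-0.001, 0.0, -1.0]]
wrist_force: [-0.5, 1.8, 6.0]
opening: 0.0632
gripper_force: 66.6
shift cm [ 0.09 -0.01  0.08] turn [ 0.02  0.08 -0.09] | shift after turn [ 0.09 -0.01  0.08] open 63.2 F [-0.5  1.8  6. ] t 24.82
t: 25.32
position: [0.5656, -0.3063, 0.178]
tool_rot: [[0.129, 0.992, 0.008], [0.992, -0.129, -0.008], [-0.007, 0.009, -1.0]]
wrist_force: [0.7, 0.4, -2.0]
opening: 0.063
gripper_force: 66.9
shift cm [ 3.431e+01 -1.089e+01 -3.000e-02] turn [ 0.51  0.38 -0.09] | shift after turn [ 34.32 -10.84   0.3 ] open 63.0 F [ 0.7  0.4 -2. ] t 25.32
```

```bash
python3 -m creep '[[0,0,0,4.9,-1.55,0,1],[0,0,0,4.9,-1.55,0,1],[0,0,0,4.9,-1.55,0,1],[0,0,0,4.9,-1.55,0,1],[0,0,0,4.9,-1.55,0,1],[0,0,0,4.9,-1.55,0,1],[0,0,0,4.9,-1.55,0,1],[0,0,0,0,0,0,1]]'
python3 - <<'E'
from h import *
d(502,47.5,107,-7.33)
f=wrist("w13");W=cloud(f)
zt=state()["position"][2]
near=np.hypot(W[...,0]-.502,W[...,1]-.048)<.06
m=near&(W[...,2]>zt+.016)&(W[...,2]<zt+.027)
r=rowframe(W,m);print("foot",ext(r[:,0]),ext(r[:,1]),ext(r[:,2]))
m=(W[...,2]>.073)&(W[...,2]<.087)&(abs(W[...,0]-.5)<.06)&(W[...,1]>-.06)&(W[...,1]<.15)
r=rowframe(W,m);print("batt",m.sum(),ext(r[:,0]),ext(r[:,1]))
E
```

```text
t: 26.32
position: [0.4974, 0.0529, 0.1693]
tool_rot: [[0.125, 0.992, -0.005], [0.992, -0.125, 0.001], [0.0, -0.005, -1.0]]
wrist_force: [-0.5, 0.2, -2.3]
opening: 0.0633
gripper_force: 66.9
shift cm [-0.48  0.55  6.22] turn [-0.3  -0.    0.18] | shift after turn [-0.48  0.52  6.23] open 63.3 F [-0.5  0.2 -2.3] t 26.32
foot [-54.9  -5.1  47.1] [-69.1 -50.5 -41.9] [185.8 191.3 196.4]
batt 7171 [-28.8   1.4  29.7] [-51.2 -17.5   9.1]
```

View pics/w13.png

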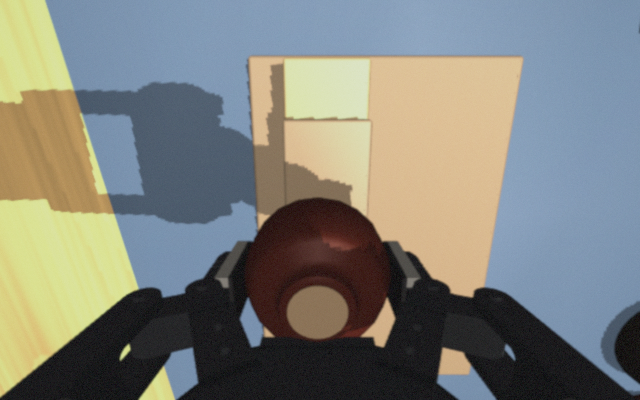

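The held bowl (318,270) is above the batt (328,160) with its foot at (318,312). It needs about 5 mm back along the row and 5.5 mm across.

```bash
python3 -m creep '[[-0.15,0,0.15,-0.48,0.55,2.5,1],[0,0,0,0,0,2.2,1],[0,0,0,0,0,1,1],[0,0,0,0,0,0,1]]'
python3 - <<'E'
from h import *
d(502,47.5,104,-7.33)
f=wrist("w14");W=cloud(f)
zt=state()["position"][2]; print(zt)
yy,xx=np.mgrid[0:400,0:640]; win=(abs(xx-318)<75)&(yy>190)&(yy<345)
m=win&(W[...,2]>zt+.0165)&(W[...,2]<zt+.027)&(f["color"].min(-1)>60)
r=rowframe(W,m);print("foot",m.sum(),ext(r[:,0]),ext(r[:,1]),ext(r[:,2]))
m=win&(W[...,2]>zt-.02)&(W[...,2]<zt+.005)&(xx>250)&(xx<386)
r=rowframe(W,m);print("body",ext(r[:,0]),ext(r[:,1]),ext(r[:,2]))
m=(W[...,2]>.073)&(W[...,2]<.085)&(abs(W[...,0]-.5)<.06)&(W[...,1]>.085)&(W[...,1]<.15)
r=rowframe(W,m);print("batt",m.sum(),ext(r[:,0]),ext(r[:,1]))
E
```

```text
t: 26.88
position: [0.5038, 0.044, 0.1131]
tool_rot: [[0.133, 0.991, -0.001], [0.991, -0.133, -0.0], [-0.0, -0.001, -1.0]]
wrist_force: [0.5, 0.0, -0.8]
opening: 0.063
gripper_force: 66.8
shift cm [ 0.32 -0.22  0.91] turn [-0.07  0.02 -0.3 ] | shift after turn [ 0.32 -0.22  0.91] open 63.0 F [ 0.5  0.  -0.8] t 26.88
0.11406572133582754
foot 2551 [-8.6  1.9 12.4] [-75.9 -64.9 -54.6] [134.5 135.7 136.9]
body [-25.9   2.4  30.8] [-53.6 -36.9 -32.5] [ 95.6 112.9 118.9]
batt 8265 [-28.7  -1.   29.4] [-25.3  -6.4   9.2]
```

```bash
python3 -m creep '[[-0.07,0,-0.2,0.43,-0.16,0.4,1],[0,0,0,0,0,0.4,1],[0,0,0,0,0,0,1]]'; python3 -m creep '[[0,0,0,0,0,0.15,1],[0,0,0,0,0,0,1]]'
```

```text
t: 27.3
position: [0.5031, 0.0493, 0.1058]
tool_rot: [[0.128, 0.992, 0.002], [0.992, -0.128, -0.0], [-0.0, 0.002, -1.0]]
wrist_force: [-1.0, -0.7, -1.0]
opening: 0.0634
gripper_force: 66.8
t: 27.55
position: [0.5033, 0.0491, 0.1045]
tool_rot: [[0.128, 0.992, 0.002], [0.992, -0.128, -0.0], [-0.0, 0.002, -1.0]]
wrist_force: [-0.0, 0.6, -1.1]
opening: 0.0635
gripper_force: 66.8
```

```bash
python3 -m creep '[[0,0,0,0,0,0.07,1],[0,0,0,0,0,0,1]]'
```

```text
t: 27.8
position: [0.5033, 0.0491, 0.1038]
tool_rot: [[0.128, 0.992, 0.002], [0.992, -0.128, -0.0], [-0.0, 0.002, -1.0]]
wrist_force: [0.8, -0.5, -1.4]
opening: 0.0631
gripper_force: 66.8
```

```bash
python3 -m creep '[[0,0,0,-0.05,-0.03,0.07,1],[0,0,0,0,0,0,1]]'; python3 -m creep '[[0,0,0,0,0,0.05,1],[0,0,0,0,0,0,1]]'
```

```text
t: 28.05
position: [0.5028, 0.0486, 0.103]
tool_rot: [[0.128, 0.992, 0.002], [0.992, -0.128, -0.0], [-0.0, 0.002, -1.0]]
wrist_force: [0.1, 0.3, -1.9]
opening: 0.0633
gripper_force: 66.8
t: 28.3
position: [0.503, 0.0486, 0.1028]
tool_rot: [[0.128, 0.992, 0.002], [0.992, -0.128, -0.001], [-0.0, 0.002, -1.0]]
wrist_force: [-1.6, -0.1, 0.1]
opening: 0.0632
gripper_force: 67.0
```

```bash
python3 -m creep '[[0,0,0,0,0,0,0.2],[0,0,0,0,0,0,0.0],[0,0,0,0,0,0,0],[0,0,0,0,0,-3,0],[0,0,0,0,0,-5,0],[0,0,0,-6,0,-2,0],[0,0,0,0,0,0,0]]'
python3 - <<'E'
from h import *
f=wrist("w15");W=cloud(f)
near=np.hypot(W[...,0]-.502,W[...,1]-.048)<.05
m=near&(W[...,2]>.115)&(W[...,2]<.135)
r=rowframe(W,m);print("foot",m.sum(),ext(r[:,0]),ext(r[:,1]),ext(r[:,2]))
m=(W[...,2]>.073)&(W[...,2]<.087)&(abs(W[...,0]-.5)<.06)&(W[...,1]>.075)&(W[...,1]<.15)
r=rowframe(W,m);print("batt",m.sum(),ext(r[:,0]),ext(r[:,1]))
d(557,306,205,82.67)
E
```

```text
t: 29.18
position: [0.4963, -0.0128, 0.205]
tool_rot: [[0.132, 0.991, 0.007], [0.991, -0.132, -0.002], [-0.001, 0.007, -1.0]]
wrist_force: [-0.6, 1.5, -0.4]
opening: 0.0854
gripper_force: 0.0
foot 4523 [-22.5   0.7  24.5] [-84.2 -59.5 -37. ] [115.1 118.  126.3]
batt 4685 [-28.8  -0.4  29.8] [-33.6  -9.6   8.9]
shift cm [32.27  1.93 -0.16] turn [  0.18   0.2  -90.2 ] | shift after turn [-2.05 32.26 -0.16] open 85.5 F [ 0.5  0.4 -0.5] t 29.23
```

```bash
python3 -m creep '[[0,0,0,5.4,0.3,0,0],[0,0,0,5.4,0.3,0,0],[0,0,0,5.4,0.3,0,0],[0,0,0,5.4,0.3,0,0],[0,0,0,5.4,0.3,0,0],[0,0,0,5.3,0.4,0,0],[0,0,-10,0,0,0,0],[0,0,-10,0,0,0,0]]';python3 -m creep '[[0,0,-10,0,0,0,0],[0,0,-10,0,0,0,0],[0,0,-10,0,0,0,0],[0,0,-10,0,0,0,0],[0,0,-10,0,0,0,0],[0,0,-10,0,0,0,0],[0,0,-10,0,0,0,0],[0,0,0,0,0,0,0]]'
python3 - <<'E'
from h import *
f=wrist("w16");W=cloud(f)
m=(np.hypot(W[...,0]-.557,W[...,1]-.306)<.06)&(W[...,2]>.066)&(W[...,2]<.083)
P=(W[m][:,:2]*1000).astype(np.float32);c=cv2.minEnclosingCircle(P);print(c,cv2.minAreaRect(P),m.sum())
d(*c[0],55,82.67)
E
```

```text
t: 30.22
position: [0.554, 0.3096, 0.2005]
tool_rot: [[-0.227, 0.974, -0.001], [0.974, 0.227, -0.001], [-0.001, -0.001, -1.0]]
wrist_force: [-0.0, 0.6, 0.5]
opening: 0.0854
gripper_force: 0.0
t: 31.22
position: [0.5544, 0.3085, 0.201]
tool_rot: [[-0.992, 0.129, -0.0], [0.129, 0.992, -0.001], [0.0, -0.001, -1.0]]
wrist_force: [-0.0, 0.1, -0.1]
opening: 0.0854
gripper_force: 0.0
((555.5191650390625, 307.0196533203125), 27.80588722229004) ((555.1283569335938, 306.9247741699219), (54.18439865112305, 54.84527587890625), 83.78218078613281) 1160
shift cm [-0.11 -0.11 14.63] turn [-0.05  0.02 -0.15] | shift after turn [-0.11 -0.12 14.63] open 85.4 F [ 0.2 -0.1  0.2] t 31.27
```

View pics/w16.png

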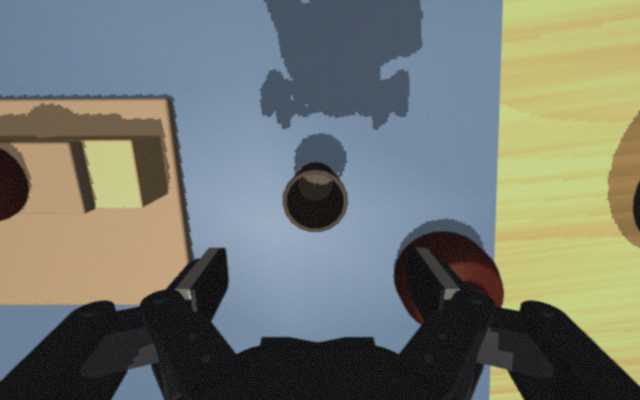

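The cup (316,200) stands upright between the open fingers, with big bowl a clear of them at (447,275).

```bash
python3 -m creep '[[0,0,-0.1,-0.1,-0.15,3,0],[0,0,0,0,0,4,0],[0,0,0,0,0,4,0],[0,0,0,0,0,4,0],[0,0,0,0,0,0,0],[0,0,0,0,0,0,0]]';  python3 -c "
from h import *
d(555.3,307,50,82.67)"
```

```text
t: 32.02
position: [0.5573, 0.3067, 0.0538]
tool_rot: [[-0.992, 0.127, 0.004], [0.127, 0.992, 0.0], [-0.004, 0.001, -1.0]]
wrist_force: [-0.5, -0.6, 0.5]
opening: 0.0857
gripper_force: 0.0
shift cm [0.2  0.01 0.38] turn [0.04 0.22 0.02] | shift after turn [0.2  0.01 0.38] open 85.7 F [-0.5 -0.6  0.5] t 32.02
```

```bash
python3 -m creep '[[0,0.2,0,0.2,0,0.3,0],[0,0,0,0,0,0,0.3],[0,0,0,0,0,0,1],[0,0,0,0,0,0,1],[0,0,0,0,0,0,1],[0,0,0,0,0,0,1]]';  python3 -c "
from h import *
d(555.3,307,50,82.67)";python3 -m creep '[[0,0,0,0,0,-3,1],[0,0,0,0,0,-5,1],[0,0,0,0,0,-5,1],[0,0,0,0,0,0,1]]';  python3 -c "
from h import *
p=SET+88*XA-61*YA; print(p)
d(p[0]+8,p[1],180,82.67)"
```

```text
t: 32.78
position: [0.5552, 0.3066, 0.0506]
tool_rot: [[-0.992, 0.127, 0.0], [0.127, 0.992, 0.0], [0.0, 0.0, -1.0]]
wrist_force: [-1.9, -0.4, 6.0]
opening: 0.0521
gripper_force: 60.2
shift cm [-0.    0.04  0.06] turn [ 0.02 -0.    0.06] | shift after turn [-0.    0.04  0.06] open 52.1 F [-1.9 -0.4  6. ] t 32.77
t: 33.28
position: [0.5573, 0.3073, 0.1846]
tool_rot: [[-0.992, 0.127, 0.008], [0.127, 0.992, 0.003], [-0.007, 0.004, -1.0]]
wrist_force: [0.1, -0.3, -2.3]
opening: 0.0519
gripper_force: 60.8
[588.89822357  36.97111844]
shift cm [ -7.35 -26.32   0.41] turn [0.23 0.41 0.06] | shift after turn [ -7.38 -26.31   0.46] open 51.9 F [ 0.1 -0.3 -2.3] t 33.27
```

```bash
python3 -m creep '[[0,0,0,-1.5,-5.25,0,1],[0,0,0,-1.5,-5.25,0,1],[0,0,0,-1.5,-5.25,0,1],[0,0,0,-1.45,-5.25,0,1],[0,0,0,-1.4,-5.3,0,1],[0,0,0,0,0,0,1],[0,0,0,0,0,0,1]]'
python3 - <<'E'
from h import *
p=SET+88*XA-61*YA
d(*p,70,82.67)
f=wrist("w17");W=cloud(f)
zt=state()["position"][2]
m=(np.hypot(W[...,0]-.595,W[...,1]-.037)<.06)&(W[...,2]>zt+.018)&(W[...,2]<zt+.029)
r=rowframe(W,m);print("cup rim",m.sum(),ext(r[:,0]),ext(r[:,1]),ext(r[:,2]))
m=(W[...,2]>.112)&(W[...,2]<.13)&(np.hypot(W[...,0]-.502,W[...,1]-.048)<.05)
r=rowframe(W,m);print("bowl",m.sum(),ext(r[:,0]),ext(r[:,1]),ext(r[:,2]))
E
```

```text
t: 34.15
position: [0.5934, 0.0365, 0.1777]
tool_rot: [[-0.992, 0.127, -0.004], [0.127, 0.992, 0.001], [0.004, 0.0, -1.0]]
wrist_force: [0.1, 0.8, -1.2]
opening: 0.0519
gripper_force: 61.2
shift cm [ 4.000e-01 -1.000e-02  1.078e+01] turn [ 0.01 -0.25  0.03] | shift after turn [ 4.500e-01 -1.000e-02  1.077e+01] open 51.9 F [ 0.1  0.8 -1.2] t 34.15
cup rim 5370 [ 65.9  79.5 104. ] [-113.2  -60.4   -7.6] [196.3 201.6 206.9]
bowl 8222 [-25.2   0.4  26.6] [-86.4 -60.5 -34.8] [112.3 117.2 126.3]
```

View pics/w17.png

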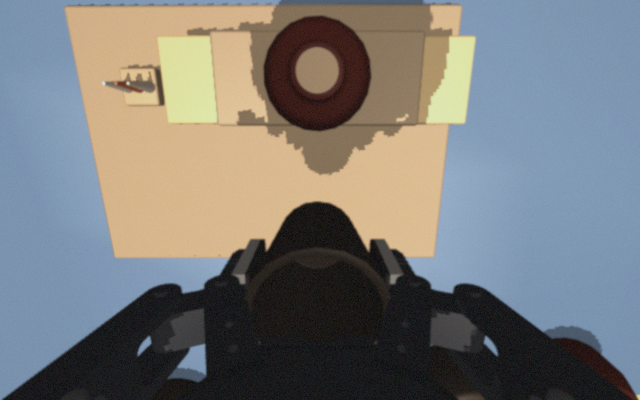

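The tea bowl (318,72) sits mid-batt over the spacer, with both brick ends visible at (188,80) and (448,80). The held cup (318,270) is straight behind it.

```bash
python3 -m creep '[[0,-0.2,0,0.4,0,3,1],[0,0,0,0,0,4,1],[0,0,0,0,0,2.4,1],[0,0,0,0,0,1,1],[0,0,0,0,0,0,1]]'; python3 -c "
from h import *
p=SET+88*XA-61*YA
d(*p,66.6,82.67)"
```

```text
t: 34.83
position: [0.5901, 0.0376, 0.0749]
tool_rot: [[-0.992, 0.125, 0.001], [0.125, 0.992, -0.0], [-0.001, -0.0, -1.0]]
wrist_force: [-0.8, -0.2, -1.4]
opening: 0.0521
gripper_force: 61.2
shift cm [ 0.12 -0.07  0.83] turn [-0.01  0.06  0.14] | shift after turn [ 0.11 -0.07  0.83] open 52.1 F [-0.8 -0.2 -1.4] t 34.83
```

```bash
python3 -m creep '[[0,0,0,0.1,-0.07,0.5,1],[0,0,0,0,0,0.3,1],[0,0,0,0,0,0,1]]';python3 -m creep '[[0,0,0,0,0,0.1,1],[0,0,0,0,0,0,1]]'
```

```text
t: 35.2
position: [0.5895, 0.036, 0.0675]
tool_rot: [[-0.992, 0.127, 0.002], [0.127, 0.992, -0.0], [-0.002, -0.0, -1.0]]
wrist_force: [0.7, -0.3, -1.5]
opening: 0.0519
gripper_force: 61.2
t: 35.45
position: [0.5894, 0.036, 0.0664]
tool_rot: [[-0.992, 0.127, 0.002], [0.127, 0.992, -0.0], [-0.002, -0.0, -1.0]]
wrist_force: [0.2, -0.6, -1.7]
opening: 0.052
gripper_force: 61.2
```

```bash
python3 -m creep '[[0,0,0,0,0,0.06,1],[0,0,0,0,0,0,1]]'
```

```text
t: 35.7
position: [0.5894, 0.0361, 0.0657]
tool_rot: [[-0.992, 0.127, 0.002], [0.127, 0.992, -0.0], [-0.002, -0.0, -1.0]]
wrist_force: [-0.6, 0.7, -2.1]
opening: 0.0519
gripper_force: 61.2
```

```bash
python3 -m creep '[[0,0,0,0,0,0.06,1],[0,0,0,0,0,0,1]]'
```

```text
t: 35.95
position: [0.5897, 0.036, 0.0657]
tool_rot: [[-0.992, 0.126, 0.002], [0.126, 0.992, -0.001], [-0.002, -0.0, -1.0]]
wrist_force: [-1.6, 0.3, 4.3]
opening: 0.0518
gripper_force: 61.1
```

```bash
python3 -m creep '[[0,0,0,0,0,0,0.2],[0,0,0,0,0,0,0],[0,0,0,0,0,0,0],[0,0,0,0,0,-3,0],[0,0,0,0,0,-5,0],[0,0,0,0,0,-6,0],[0,0,0,-5,0,0,0],[0,0,0,0,0,0,0]]'
python3 - <<'E'
from h import *
f=wrist("w18");W=cloud(f)
m=(W[...,2]>.080)&(W[...,2]<.096)&(np.hypot(W[...,0]-.589,W[...,1]-.037)<.045)
r=rowframe(W,m);print("cup",m.sum(),ext(r[:,0]),ext(r[:,1]),ext(r[:,2]))
def e(n,a,b,x0,x1,y0,y1):
    q=(W[...,:2]*1000-SET);u=q@XA;v=q@YA
    m=(W[...,2]>a)&(W[...,2]<b)&(u>x0)&(u<x1)&(v>y0)&(v<y1); r=np.c_[u[m],v[m],W[m][:,2]*1000]
    print(n,m.sum(),np.round(np.percentile(r,[.3,50,99.7],axis=0).T,1).tolist())
e("set",.06,.07,-40,40,5,60);e("brick",.06,.07,-40,40,-180,-128);e("batt",.075,.085,-40,40,-135,-95);e("batt",.075,.085,-40,40,-27,15);e("bowl foot",.121,.13,-40,40,-100,-20)
S=grab_frame("scene");S2=grab_frame("side")
for n,o,a in(("sc","A",((453,290),28,.02,.1)),("sc","B",((180,196),24,.02,.1)),("si","A",((172,326),38,.02,.1)),("si","B",((338,122),20,.02,.1))): print(n,o,top(S if n=="sc" else S2,*a))
cv2.imwrite("pics/fin.png",cv2.resize(S["color"][120:320,200:520,::-1],None,fx=2.4,fy=2.4))
E
```

```text
t: 36.95
position: [0.6408, 0.0292, 0.206]
tool_rot: [[-0.992, 0.127, 0.004], [0.127, 0.992, -0.001], [-0.005, -0.0, -1.0]]
wrist_force: [-0.2, 0.7, -0.5]
opening: 0.0856
gripper_force: 0.0
cup 1458 [ 63.1  90.6 116.4] [-87.7 -61.  -34.5] [80.4 89.1 90.9]
set 2792 [[-10.7, 9.0, 29.6], [10.7, 30.7, 48.9], [60.3, 64.6, 66.8]]
brick 2895 [[-10.6, 9.0, 29.4], [-171.7, -152.7, -132.7], [62.2, 64.6, 66.8]]
batt 2728 [[-5.9, 11.8, 30.1], [-130.0, -112.5, -95.1], [76.1, 79.6, 81.6]]
batt 2761 [[-5.9, 11.9, 30.1], [-26.8, -9.1, 8.8], [76.0, 79.5, 81.5]]
bowl foot 565 [[7.6, 11.1, 15.7], [-73.4, -60.6, -47.7], [121.1, 124.2, 126.8]]
sc A (array([686., 429.]), array([97.1, 94.9]), 24.5, np.float64(62.7), 1286)
sc B (array([ 664.4, -423.5]), array([98.3, 94.8]), 87.2, np.float64(61.3), 855)
si A (array([674.7, 436.7]), array([97.2, 97.9]), 12.6, np.float64(62.1), 2506)
si B (array([ 654.9, -412.1]), array([100.8,  82.7]), 25.6, np.float64(56.3), 623)
```

View pics/fin.png

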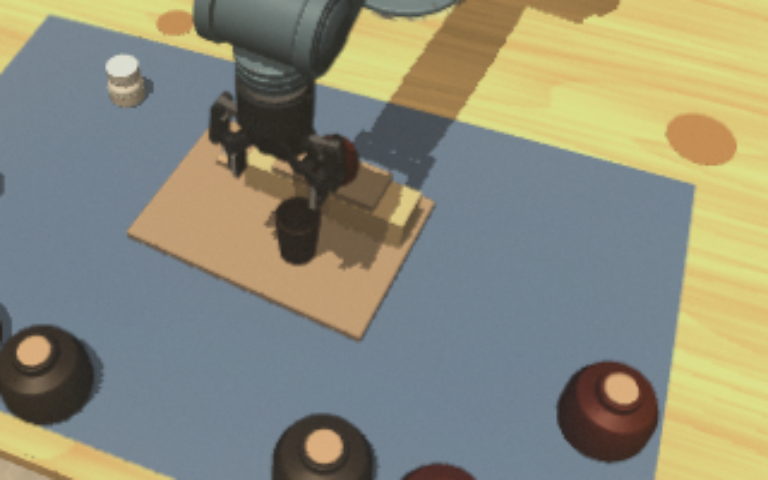

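The cup (298,232) stands upright on the shelf straight behind the spacer, about 3 cm clear of the row. The row, batt and bowl are intact, the big bowls haven't moved, and the gripper is clear.

```bash
python3 -c "
from rig import *
print(job_done())"
```

```text
the job is handed in; nothing more can be done
None
```

The kiln shelf is set up as asked and handed in after about 37 s: the row is snug and straight, the batt and tea bowl are centred over the spacer to within about 1 mm, and the cup stands upright about 3 cm behind the row.

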